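# Index the tailstock turret to the big Forstner bit and bring it up to the mill blank

## Task

Get the lathe ready to bore the pepper-mill blank: turn the six-station tool turret on the tailstock until the big Forstner bit has clicked into its place at the very top, in line with the blank. Then slide the tailstock along the bed until the bit's point just touches the middle of the blank's face; bring it up gently, don't ram the blank, leave everything else lying where it is, and take your hand away.

Things in the scene. Friction and masses are not known exactly. Their poses are not given: they have to be found in the camera images.
- turret (a joint): Tool turret on the tailstock's front: steel disc, 168 mm across, 30 mm thick, turning endlessly either way about a level axis along the bed. Rad: 0 (or any whole turn) = big Forstner bit exactly at the top; growing: its top moves along +x of turret_hub. Clicks every pi/3: leaving a click takes some 10 N sideways at a socket, none half way; then the spring pulls it on into the next.
- bit_point (a point): Point of the big Forstner bit, the target: it has the widest, flat disc-shaped head (40 mm across, 12 mm thick) on a thin shank. The point is 85 mm in front of the disc's face and 65 mm from the turret's axis. The frame turns with the turret. The small Forstner bit across the disc has a 22 mm head only.
- turret_hub (a point): Centre of the turret disc's front face, on its turning axis, 190 mm above the bench; belongs to the tailstock: slides, does not turn. y runs along the bed from the blank to the handwheel, x level across the bed away from the robot, z up. Tools point to -y.
- top_socket (a point): Middle of the top socket when the turret is in a click: 65 mm above and 20 mm in front (-y) of turret_hub, same axes; in line with the blank. Six round sockets (26 mm across, 40 mm long, each holding a tool) stand out of the disc's face on a 65 mm radius, one at the top in every click, 39 mm free between neighbours: room to push one sideways with a fingertip from above.
- handwheel_hub (a point): Centre of the flat end of the handwheel's hub, the rear of the tailstock: 255 mm above the bench, in line with the blank, 255 mm behind the disc's face; same axes as turret_hub. Hub 32 mm across, 20 mm proud of a 120 mm wheel that does not turn. A crank grip sticks out 23 mm further, 50 mm below its centre. Free space behind: the hub can be pushed along -y.
- lathe: Green wood lathe, fixed, spindle 255 mm above the bench; origin on the bench below blank_face, y along the bed towards the tailstock. The tailstock (green casting, 6 to 9 kg with turret) slides along the bed against about 6 N of friction plus slight drag and stays where it is left. Tool rest beside the blank, on the robot's side, up to 252 mm high.
- blank_face (a point): Centre of the blank's flat free end, facing the turret, with a small dark centre mark, 255 mm above the bench. y along the bed towards the tailstock, x across it away from the robot, z up. When the bit is at the top and touches, bit_point lies here.
- drill_point (a point): Point of the twist drill in the keyed drill chuck (36 mm across), the tool next to the big Forstner bit, 105 mm in front of the disc's face. Order round the disc, from the big bit at the top towards +x: big Forstner bit, drill chuck, live centre (32 mm, cone), small Forstner bit, cup centre (28 mm), countersink (32 mm, cone).
- blank: Turned wooden pepper-mill blank, 64 mm in diameter and 160 mm long, gripped in the lathe's chuck; origin at the centre of its free end, lying along its -y.
- gouge: Bystander: turning gouge with a long ash handle, 380 mm long, lying on the bench between the robot and the lathe; origin at the ferrule.
- skew: Bystander: skew chisel with an ash handle, 370 mm long, lying beyond the lathe; origin at the ferrule.
- pepper_mill: Bystander: finished dark pepper mill, 60 mm in diameter, 167 mm tall, standing beyond the lathe; origin under its foot.
- square_blank: Bystander: square wooden blank, 60 x 60 x 170 mm, lying between the robot and the lathe; origin under its middle.
- wax_tin: Bystander: round tin, 88 mm in diameter, 34 mm high, between the robot and the lathe; origin under its middle.
- calipers: Bystander: steel outside calipers, 150 mm long, lying flat beyond the lathe.
- chuck_key: Bystander: steel T-shaped chuck key, 110 mm wide, lying on top of the headstock, 310 mm above the bench.
- sanding_block: Bystander: cork sanding block, 55 x 110 x 35 mm, on the bench between the robot and the lathe; origin under its middle.

How it is judged:
By the outcome, as a careful person would: the job done as asked, in the order asked, and still so for the second after the job is handed in, with the robot touching nothing.
It also fails if it takes over 64 s, if anything falls off the work surface, if the arm or the gripper's body presses on something with over 40 N, if the wrist force passes 120 N, or if a joint passes its speed limit or range.

## Robot

A 6-joint arm with a two-finger parallel gripper is mounted at the origin on the work surface. World frame = base frame: x ahead of the robot, y to its left, z up, the work surface at z = 0. Lengths are in m, angles in rad, forces in N, time in s.
With the tool pointing down it reaches from about 0.25 to 0.775 m from the base axis. Payload 4 kg.
Tool frame: the origin (TCP) lies between the finger pads; the fingertips stand 11 mm ahead of it and the grasp point (between the pads) lies 8 mm behind it; z points along the fingers, y is the line along which they close (so a half turn about z gives the same grasp; the last joint's range is limited). The gripper opens to 94 mm and grips with 3 to 60 N. Pads are 16 mm wide; open, the fingers measure 119 mm over their backs; the gripper's body (75 mm by 177 mm) begins 78 mm behind the grasp point.
Start: joints at [-1.34, 0.087, 1.371, -0, 1.684, -0.103], TCP at [0.18, -0.52, 0.217] pointing down, gripper open.
Joint ranges: [-3.1, 3.1], [-0.76, 2.03], [0.27, 2.55], [-1.08, 4.22], [0.17, 2.65], [-2.57, 2.57]. Speed limits (rad/s): [2.79, 2.79, 3.14, 3.14, 3.14, 3.14].

## Interface

Orientations are given as a rotation vector (axis times angle).
In Python, from bench import r gives the robot as it stands.
- The arm moves only by the tool arm_command, never from a script. Its argument "rows" is a list of rows, each a list of 3 entries, a list of its own where there are three numbers: the opening, from -1 (shut) to 1 (fully open), so that 0 is half open, then the shift along the tool's x, y, z in units of 200 mm (1.0 is 200 mm), then the turn about the tool's z in units of 90 degrees (1.0 is 90 degrees). A call has 1 to 8 rows; each row is the pose to reach, as a shift and turn from the pose commanded when the call began, along the tool's axes at that moment; what a row does not reach only later rows make up. A row lasts 1/12 s, in which the tool goes at most 41.7 mm and 7.16 degrees, less where a joint would pass 70% of its speed; a pose out of reach is approached as far as the arm can. A call with a number of a shift or a turn outside -1 to 1 is refused whole. A call with a gripper value outside its range is refused whole. The fingers move at their own pace and stop on an object; "grip_force" is the grip in N (left out, the last holds). Time passes only in rows, so rows that repeat a pose let the fingers close. It gives the time, the measured TCP pose, the force, the opening and the grip force at its end, in the units of the state.
- r.state(): the state, without advancing time (a new reading comes with each control period).
- r.get_image(name): name is "side" or "top"; returns a dict with "color" (480x640x3 uint8, red, green, blue), "camera_matrix" (3x3 intrinsics, pixels), "k1" (the pictures are not rectified: a ray, as slopes to the right and down, at radius r is drawn at 1 + k1 r^2 times it, then the intrinsics apply), "eye" and "rotation" of the camera in the world. Camera axes: x right, y down, z forward; pixel columns grow to the right and rows downward; lengths in m; the calibration is good to about 2 mm. A picture is of the moment at which its call begins. There is no depth.
- r.close_job(): hands the job in; it is judged then, once.
The state is a dict: "t": time; "qpos": joint angles; "dq": joint speeds; "tau": joint torques, N m; "ee_pos": TCP position; "eef_rot": TCP orientation; "ft_force": force on the tool from outside, world axes, zero at the start; "moment": the same for the moment, N m; "opening": opening from 0.0 (shut) to 1.0 (fully open); "finger_force": force on a finger pad.
Only numpy, scipy, OpenCV 4.12 (cv2) and the standard library are available. Lean on these libraries where they do the work, as an engineer would, in place of code of your own. Each camera call takes 0.05 s, during which the arm holds its last target. There are 200 camera calls.

## Working session

There is one attempt and no reset: what is moved stays moved. The work goes in short steps, Python scripts to look and compute and a tool call to move; the robot and the scene stay as the last step left them, time stands still between calls to the robot, and variables do not carry over. Pictures are saved under pics/ and viewed, at most 10 in all, crops included, and the job is handed in when it is done.

Besides the shell and the picture viewer there is one more tool, called after "Request:" in YAML: its name, and indented under it one key for each argument. arm_command: Moves the arm, as the interface text tells. Its arguments: {"type":"object","properties":{"rows":{"type":"array","items":{"type":"array"}},"grip_force":{"type":"number"}},"required":["rows"]}

```bash
mkdir -p pics; cat > h.py <<'E'
import numpy as np, cv2
from bench import r
def ray(im,u,v):
    K=np.array(im["camera_matrix"]);k=im["k1"]
    p=cv2.undistortPoints(np.array([[[u,v]]],float),K,np.array([k,0,0,0.]))[0,0]
    d=np.array(im["rotation"])@np.array([p[0],p[1],1]);return np.array(im["eye"]),d/np.linalg.norm(d)
def atz(im,u,v,z):
    e,d=ray(im,u,v);return e+d*(z-e[2])/d[2]
def proj(im,P):
    K=np.array(im["camera_matrix"]);c=np.array(im["rotation"]).T@(np.array(P)-np.array(im["eye"]))
    x=c[:2]/c[2];x=x*(1+im["k1"]*(x@x));return K[:2,:2]@x+K[:2,2]
def snap(n,name,box=None,s=1):
    im=r.get_image(n);c=im["color"][:,:,::-1]
    if box:c=c[box[1]:box[3],box[0]:box[2]]
    cv2.imwrite(f"pics/{name}.png",cv2.resize(c,None,fx=s,fy=s,interpolation=cv2.INTER_CUBIC));return im
E
python3 - <<'E'
from h import *
for n in("side","top"):
    im=snap(n,n+"0");print(n,im["eye"],np.round(im["rotation"],3).tolist(),im["camera_matrix"],im["k1"])
print(r.state())
E
```

```text
side [ 0.1585804  -1.01931646  1.26569929] [-2.307, 0.48, -0.174] [[535.0747664    0.         316.73991269]
 [  0.         535.0747664  237.74579362]
 [  0.           0.           1.        ]] 0.01830176375718132
top [ 0.4200374  -0.00606053  1.92073625] [-2.207, 2.173, -0.069] [[588.10321992   0.         321.55995713]
 [  0.         588.10321992 236.86219574]
 [  0.           0.           1.        ]] 0.009741934169832331
{'t': 0.1, 'qpos': array([-1.34009971e+00,  8.78973549e-02,  1.37202943e+00,  1.97903220e-05,
        1.68360572e+00, -1.03097544e-01]), 'dq': array([-1.02515249e-03,  1.89596523e-05, -3.20763945e-03, -2.25556094e-03,
        1.08705369e-03, -1.13752690e-04]), 'tau': array([ 1.69906547e-03, -3.41252482e+01, -3.03301156e+01,  7.19377049e-02,
        3.04430863e-02, -9.43507484e-05]), 'ee_pos': array([ 0.18009695, -0.51920423,  0.2154497 ]), 'eef_rot': array([-3.09602934e+00, -5.21573502e-01,  1.63341941e-04]), 'ft_force': array([ 0.38607864, -0.46474354,  1.21985789]), 'moment': array([-0.03171871, -0.00745603, -0.00063561]), 'finger_force': 0.0, 'opening': 0.9994851420458271}
```

View pics/side0.png

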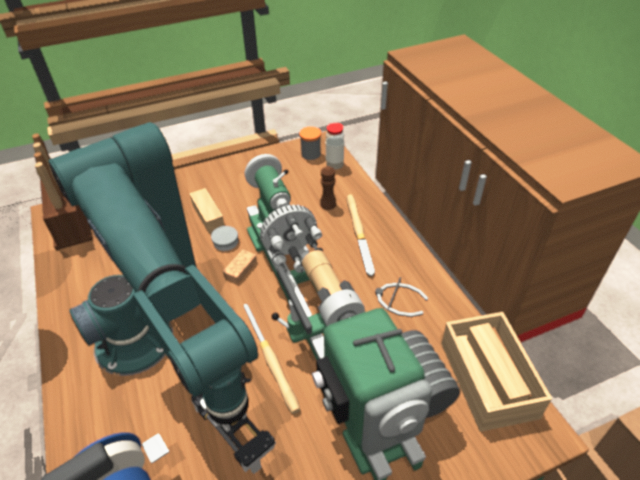

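View pics/top0.png

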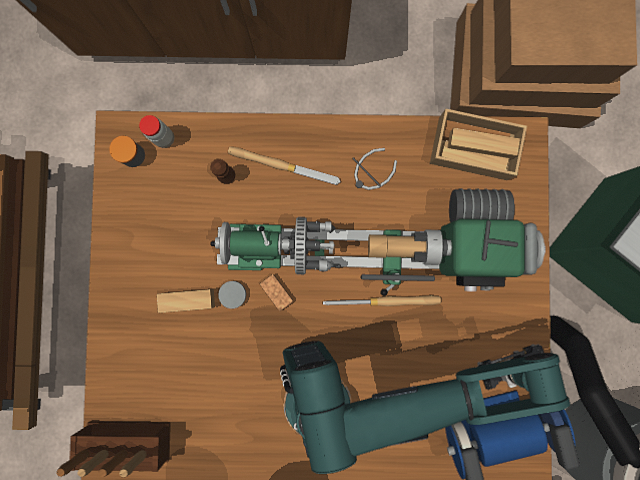

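The side view shows the lathe running away from the camera, with the turret near (290,235), the blank near (325,275) and the handwheel near (263,170). In the top view the turret is at (300,245), the blank at (368–425,246) and the handwheel at (222,243). The top tool is not clear in either, so I'll enlarge.

```bash
sed -i 's/^def ray/def R(im): return cv2.Rodrigues(np.array(im["rotation"],float))[0] if np.size(im["rotation"])==3 else np.array(im["rotation"])\ndef ray/; s/np.array(im\["rotation"\])@/R(im)@/; s/np.array(im\["rotation"\]).T@/R(im).T@/' h.py
python3 - <<'E'
from h import *
snap("side","side1",(230,140,390,330),3.1)
im=snap("top","top1",(200,190,440,300),3.3)
for u,v in((369,246),(425,246)):print(atz(im,u,v,.255))
E
```

```text
[ 0.5005947  -0.14110741  0.255     ]
[ 0.50307441 -0.29982195  0.255     ]
```

View pics/side1.png

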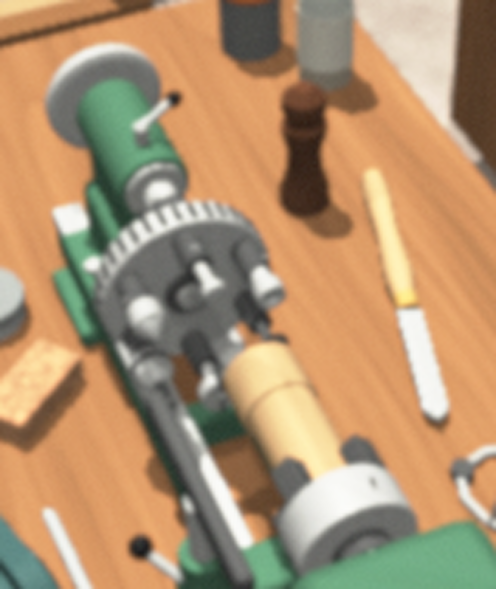

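View pics/top1.png

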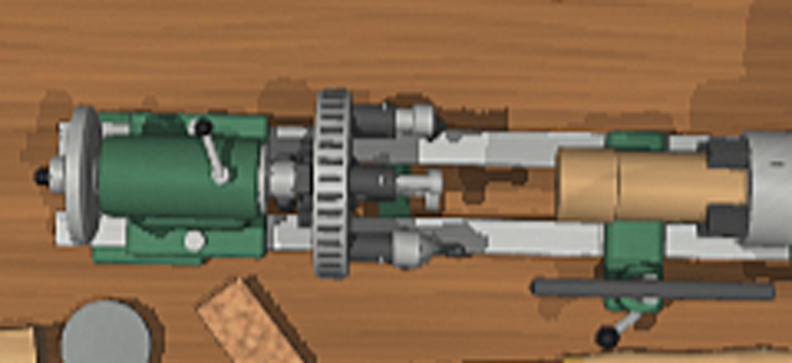

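```bash
python3 - <<'E'
from h import *
t=r.get_image("top")
def crop(im,box,s,n,pts):
    c=cv2.resize(im["color"][box[1]:box[3],box[0]:box[2],::-1],None,fx=s,fy=s,interpolation=cv2.INTER_LANCZOS4)
    for l,P in pts:
        u=((proj(im,P)-box[:2]+.5)*s).astype(int);cv2.circle(c,tuple(map(int,u)),3,(0,0,255),-1);cv2.putText(c,l,tuple(map(int,u+4)),0,.5,(255,0,0),1)
    return c
# disc face pixel: crop x 350/3.3+200
print(atz(t,306,243,.274),atz(t,306,218,.19),atz(t,306,274,.19),atz(t,369,246,.287))
H=atz(t,306,245,.274);H[2]=.19
H[0]=.502;pts=[("H",H)]
for k in range(6):
    a=k*np.pi/3
    for d in(.04,.085):pts.append((f"{k}",H+[.065*np.sin(a),-d,.065*np.cos(a)]))
s=r.get_image("side")
a=crop(s,(255,190,345,290),6,"s",pts);b=crop(t,(290,205,360,285),6,"t",pts)
p=crop(s,(255,190,345,290),6,"s",[])
cv2.imwrite("pics/z1.png",a);cv2.imwrite("pics/z2.png",np.hstack([np.vstack([b,np.zeros((120,b.shape[1],3),np.uint8)])*0+np.vstack([crop(t,(290,205,360,285),5.9,'',[])[:480,:420] if 0 else b*0+b,np.zeros((120,b.shape[1],3),np.uint8)])])) 
cv2.imwrite("pics/z3.png",cv2.resize(np.hstack([p[:, :540]]),None,fx=1,fy=1))
print(H)
E
```

```text
[0.50534068 0.03713681 0.274     ] [0.58364025 0.04061107 0.19      ] [0.41854477 0.03777176 0.19      ] [ 0.49904713 -0.13851306  0.287     ]
[0.502     0.0370403 0.19     ]
```

View pics/z1.png

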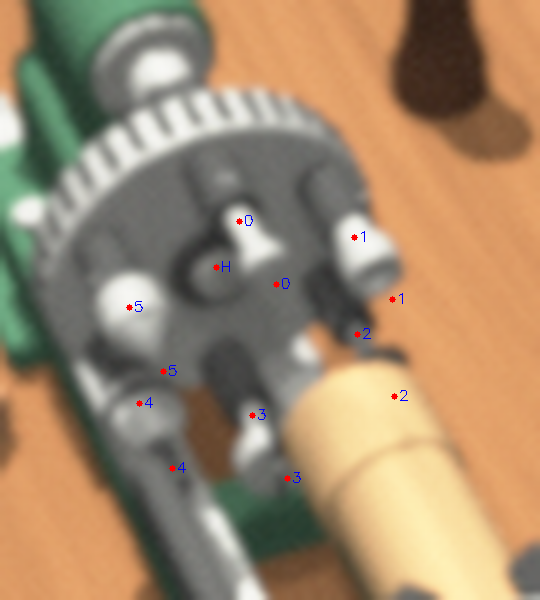

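View pics/z2.png

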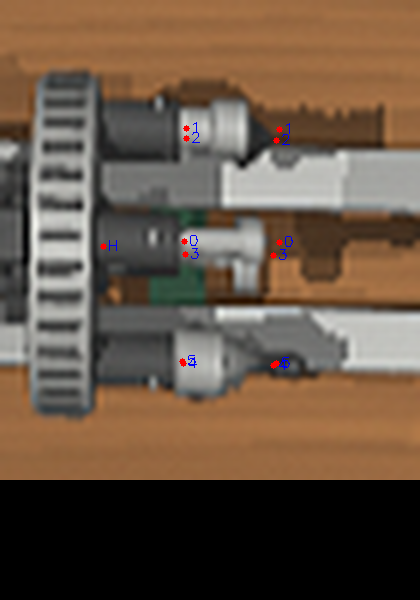

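The small Forstner bit (22 mm head, between the cone and the cup) is at the top. The big Forstner bit is at the bottom, next to the drill chuck at lower left. That means three clicks, with the hub near (0.502, 0.037). I'll raise the tool, align it with the world axes and shut the gripper.

Request:
arm_command:
  rows:
    - [-1,[0,0,-0.775],0.212]
    - [-1,[0,0,-0.775],0.212]
    - [-1,[0,0,-0.775],0.212]
    - [-1,[0,0,-0.775],0.212]
    - [-1,[0,0,-0.775],0.212]
    - [-1,[0,0,-0.775],0.212]

```text
t: 0.8
ee_pos: [0.1804, -0.5203, 0.3741]
eef_rot: [3.136, 0.002, 0.002]
ft_force: [-0.5, 1.0, -0.1]
opening: 0.612
finger_force: 0.0
```

Request:
arm_command:
  rows:
    - [-1,[0.5,-0.9,0],0]
    - [-1,[0.5,-0.9,0],0]
    - [-1,[0.5,-0.9,0],0]
    - [-1,[0.5,-0.9,0],0]
    - [-1,[0.5,-0.9,0],0]
    - [-1,[0.5,-0.9,0],0]

```text
t: 1.3
ee_pos: [0.2822, -0.3342, 0.3706]
eef_rot: [-3.138, -0.014, -0.001]
ft_force: [-0.7, -0.4, 0.5]
opening: 0.182
finger_force: 0.0
```

Request:
arm_command:
  rows:
    - [-1,[0.5,-0.9,0],0]
    - [-1,[0.5,-0.9,0],0]
    - [-1,[0.5,-0.9,0],0]
    - [-1,[0.5,-0.9,0],0]
    - [-1,[0.5,-0.9,0],0]
    - [-1,[0.5,-0.9,0],0]

```text
t: 1.8
ee_pos: [0.3818, -0.1542, 0.3694]
eef_rot: [-3.137, -0.018, 0.003]
ft_force: [-0.1, -0.4, -0.2]
opening: 0.002
finger_force: 0.0
```

Request:
arm_command:
  rows:
    - [-1,[0.48,-0.88,0],0]
    - [-1,[0.48,-0.88,0],0]
    - [-1,[0.48,-0.88,0],0]
    - [-1,[0.48,-0.88,0],0]
    - [-1,[0.48,-0.88,0],0]
    - [-1,[0.48,-0.88,0],0]
    - [-1,[0.48,-0.88,0],0]

```text
t: 2.38
ee_pos: [0.476, 0.0167, 0.3688]
eef_rot: [3.141, 0.005, -0.008]
ft_force: [0.3, 0.0, -0.4]
opening: 0.004
finger_force: 0.0
```

Request:
arm_command:
  rows:
    - [-1,[0,0,0.15],0]
    - [-1,[0,0,0.3],0]
    - [-1,[0,0,0.4],0]
    - [-1,[0,0,0.45],0]
    - [-1,[0,0,0.5],0]
    - [-1,[0,0,0.55],0]
    - [-1,[0,0,0.6],0]
    - [-1,[0,0,0.6],0]

```text
t: 3.05
ee_pos: [0.4752, 0.0161, 0.2498]
eef_rot: [3.142, 0.0, -0.004]
ft_force: [-0.2, 0.8, 0.4]
opening: 0.007
finger_force: 0.0
```

```bash
python3 - <<'E'
from h import *
snap("top","t2",(200,190,440,300),3.3)
E
```

```text
(no output)
```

View pics/t2.png

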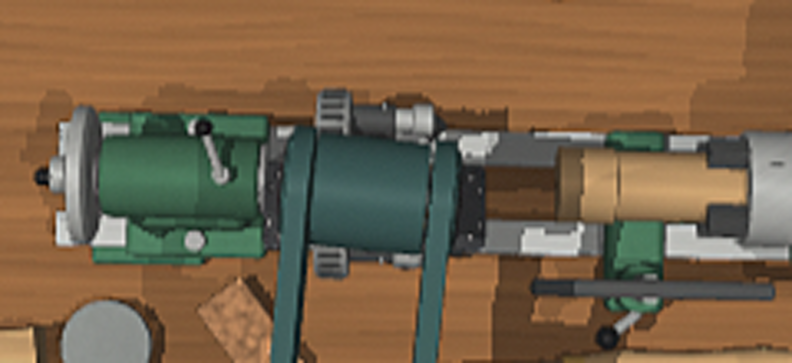

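The wrist covers the turret and there is no contact. The lever at (205,130) on the tailstock is clear of the gripper. Pushing the first click.

Request:
arm_command:
  rows:
    - [-1,[0.03,0,0],0]
    - [-1,[0.06,0,0],0]
    - [-1,[0.09,0,0],0]
    - [-1,[0.12,0,0],0]
    - [-1,[0.15,0,0],0]
    - [-1,[0.18,0,0],0]
    - [-1,[0.21,0,0],0]
    - [-1,[0.24,0,0],0]

```text
t: 3.77
ee_pos: [0.5243, 0.0167, 0.2514]
eef_rot: [3.142, 0.002, -0.001]
ft_force: [0.6, 0.4, -0.4]
opening: 0.006
finger_force: 0.0
```

Request:
arm_command:
  rows:
    - [-1,[0.01,0,0],0]
    - [-1,[0.01,0,0],0]
    - [-1,[0.01,0,0],0]
    - [-1,[0.01,0,0],0]

```text
t: 4.1
ee_pos: [0.5261, 0.0167, 0.2523]
eef_rot: [3.141, 0.001, 0.002]
ft_force: [0.4, 0.3, -0.6]
opening: 0.008
finger_force: 0.0
```

Request:
arm_command:
  rows:
    - [-1,[0,0,-0.15],0]
    - [-1,[0,0,-0.3],0]
    - [-1,[-0.12,0,-0.3],0]
    - [-1,[-0.25,0,-0.3],0]
    - [-1,[-0.25,0,-0.3],0]
    - [-1,[-0.25,0,-0.3],0]

```text
t: 4.6
ee_pos: [0.4752, 0.0166, 0.3127]
eef_rot: [3.141, 0.001, 0.005]
ft_force: [-0.6, 0.4, 1.1]
opening: 0.007
finger_force: 0.0
```

```bash
python3 - <<'E'
from h import *
snap("side","s2",(245,180,345,290),5.4)
E
```

```text
(no output)
```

View pics/s2.png

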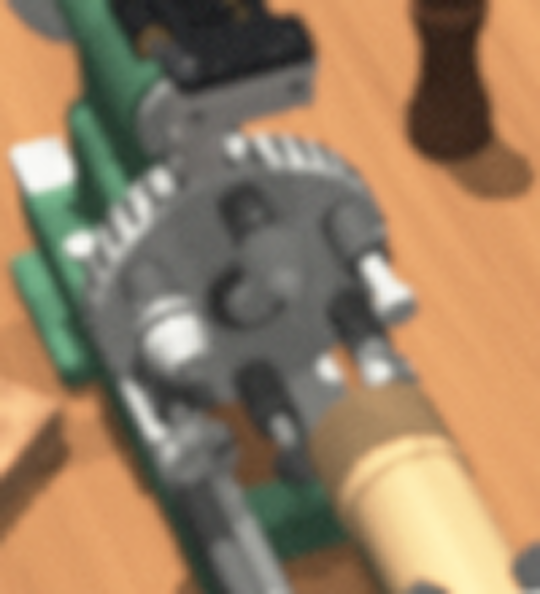

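The turret moved exactly one click. The live centre is at the top (270,260), the small Forstner bit is at (390,290), the drill chuck at (170,335) and the big head at (200,440). Two more clicks.

Request:
arm_command:
  rows:
    - [-1,[0,0,0.1],0]
    - [-1,[0,0,0.2],0]
    - [-1,[0,0,0.25],0]
    - [-1,[0,0,0.3],0]
    - [-1,[0,0,0.31],0]
    - [-1,[0,0,0.31],0]

```text
t: 5.15
ee_pos: [0.4758, 0.0166, 0.2488]
eef_rot: [-3.142, -0.001, 0.002]
ft_force: [0.2, -0.0, 1.1]
opening: 0.009
finger_force: 0.0
```

Request:
arm_command:
  rows:
    - [-1,[0.03,0,0],0]
    - [-1,[0.06,0,0],0]
    - [-1,[0.09,0,0],0]
    - [-1,[0.12,0,0],0]
    - [-1,[0.15,0,0],0]
    - [-1,[0.18,0,0],0]
    - [-1,[0.21,0,0],0]
    - [-1,[0.25,0,0],0]

```text
t: 5.82
ee_pos: [0.5257, 0.0166, 0.2493]
eef_rot: [3.142, 0.001, -0.003]
ft_force: [0.1, 0.8, -0.1]
opening: 0.003
finger_force: 0.0
```

Request:
arm_command:
  rows:
    - [-1,[0,0,0],0]
    - [-1,[0,0,0],0]
    - [-1,[0,0,-0.15],0]
    - [-1,[0,0,-0.3],0]
    - [-1,[-0.12,0,-0.3],0]
    - [-1,[-0.25,0,-0.3],0]
    - [-1,[-0.25,0,-0.3],0]
    - [-1,[-0.25,0,-0.3],0]

```text
t: 6.48
ee_pos: [0.4757, 0.0166, 0.3113]
eef_rot: [3.141, 0.001, 0.007]
ft_force: [0.2, -0.3, 0.4]
opening: 0.008
finger_force: 0.0
```

Request:
arm_command:
  rows:
    - [-1,[0,0,0.1],0]
    - [-1,[0,0,0.2],0]
    - [-1,[0,0,0.25],0]
    - [-1,[0,0,0.3],0]
    - [-1,[0,0,0.3],0]
    - [-1,[0,0,0.3],0]

```text
t: 6.98
ee_pos: [0.476, 0.0166, 0.2493]
eef_rot: [3.142, 0.001, -0.001]
ft_force: [-0.2, 0.1, -0.4]
opening: 0.005
finger_force: 0.0
```

Request:
arm_command:
  rows:
    - [-1,[0.03,0,0],0]
    - [-1,[0.06,0,0],0]
    - [-1,[0.09,0,0],0]
    - [-1,[0.12,0,0],0]
    - [-1,[0.15,0,0],0]
    - [-1,[0.18,0,0],0]
    - [-1,[0.21,0,0],0]
    - [-1,[0.25,0,0],0]

```text
t: 7.65
ee_pos: [0.5261, 0.0166, 0.2496]
eef_rot: [3.142, 0.001, -0.001]
ft_force: [-0.4, -0.2, -0.8]
opening: 0.007
finger_force: 0.0
```

Request:
arm_command:
  rows:
    - [-1,[0,0,0],0]
    - [-1,[0,0,0],0]
    - [-1,[0,0,-0.15],0]
    - [-1,[0,0,-0.3],0]
    - [-1,[0,0,-0.45],0]
    - [-1,[0,0,-0.55],0]
    - [-1,[0,0,-0.55],0]

```text
t: 8.23
ee_pos: [0.5272, 0.0166, 0.3664]
eef_rot: [3.141, 0.001, 0.02]
ft_force: [0.3, 1.0, 0.7]
opening: 0.002
finger_force: 0.0
```

Request:
arm_command:
  rows:
    - [-1,[-0.06,-0.8,-0.05],0]
    - [-1,[-0.06,-0.8,-0.05],0]
    - [-1,[-0.06,-0.8,-0.05],0]
    - [-1,[-0.06,-0.8,-0.05],0]
    - [-1,[-0.06,-0.8,-0.05],0]

```text
t: 8.65
ee_pos: [0.5125, 0.1822, 0.3687]
eef_rot: [-3.139, -0.014, 0.001]
ft_force: [-0.2, -0.2, -0.3]
opening: 0.005
finger_force: 0.0
```

Request:
arm_command:
  rows:
    - [-1,[-0.06,-0.8,0],0]
    - [-1,[-0.06,-0.8,0],0]
    - [-1,[-0.06,-0.8,0],0]
    - [-1,[-0.06,-0.8,0],0]
    - [-1,[-0.06,-0.8,0],0]
    - [-1,[-0.06,-0.8,0],0]

```text
t: 9.15
ee_pos: [0.5012, 0.3377, 0.3676]
eef_rot: [3.14, 0.005, -0.003]
ft_force: [0.5, 0.6, 0.5]
opening: 0.001
finger_force: 0.0
```

```bash
python3 - <<'E'
from h import *
im=r.get_image("top");s=r.get_image("side")
a=cv2.resize(im["color"][190:300,200:440,::-1],None,fx=3.3,fy=3.3,interpolation=3)
b=cv2.resize(s["color"][190:290,245:345,::-1],None,fx=2.3,fy=2.3,interpolation=3)
c=np.zeros((600,792,3),np.uint8);c[:363]=a;c[365:595,:230]=b
c[365:595,240:500]=cv2.resize(im["color"][225:265,295:340,::-1],(260,230),interpolation=3)
cv2.imwrite("pics/m.png",c)
E
```

```text
(no output)
```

View pics/m.png

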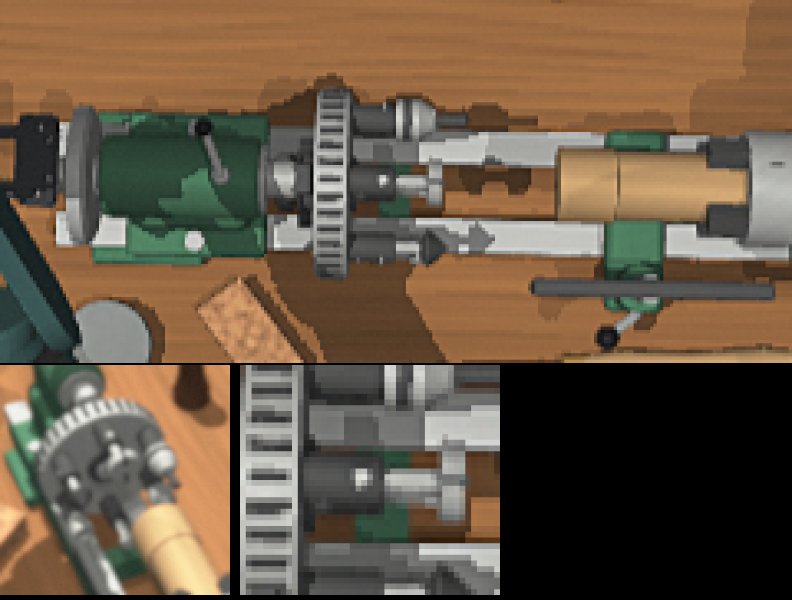

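The big Forstner bit is at the top: wide flat head at crop (435,185), drill chuck on its +x side and countersink on its -x side. The gap from its point to the blank is about 93 mm. I'll lower the finger behind the handwheel hub.

Request:
arm_command:
  rows:
    - [-1,[0,0,0.15],0]
    - [-1,[0,0,0.3],0]
    - [-1,[0,0,0.4],0]
    - [-1,[0,0,0.5],0]
    - [-1,[0,0,0.57],0]
    - [-1,[0,0,0.57],0]
    - [-1,[0,0,0.57],0]

```text
t: 9.83
ee_pos: [0.5017, 0.3347, 0.2551]
eef_rot: [3.141, -0.003, -0.001]
ft_force: [0.7, 0.2, 0.5]
opening: 0.004
finger_force: 0.0
```

Request:
arm_command:
  rows:
    - [-1,[0,0.03,0],0]
    - [-1,[0,0.06,0],0]
    - [-1,[0,0.09,0],0]
    - [-1,[0,0.11,0],0]
    - [-1,[0,0.12,0],0]
    - [-1,[0,0.13,0],0]
    - [-1,[0,0.14,0],0]
    - [-1,[0,0.15,0],0]

```text
t: 10.5
ee_pos: [0.5016, 0.3081, 0.2556]
eef_rot: [-3.138, -0.003, -0.001]
ft_force: [-0.3, 7.0, 0.3]
opening: 0.009
finger_force: 3.6
```

Request:
arm_command:
  rows:
    - [-1,[0,0.01,0],0]
    - [-1,[0,0.02,0],0]
    - [-1,[0,0.03,0],0]
    - [-1,[0,0.04,0],0]
    - [-1,[0,0.05,0],0]
    - [-1,[0,0.06,0],0]
    - [-1,[0,0.07,0],0]
    - [-1,[0,0.08,0],0]

```text
t: 11.17
ee_pos: [0.5015, 0.2933, 0.2556]
eef_rot: [-3.136, -0.006, -0.001]
ft_force: [0.5, 6.6, 0.6]
opening: 0.002
finger_force: 3.4
```

Request:
arm_command:
  rows:
    - [-1,[0,0.015,0],0]
    - [-1,[0,0.03,0],0]
    - [-1,[0,0.045,0],0]
    - [-1,[0,0.06,0],0]
    - [-1,[0,0.075,0],0]
    - [-1,[0,0.09,0],0]
    - [-1,[0,0.105,0],0]
    - [-1,[0,0.12,0],0]

```text
t: 11.83
ee_pos: [0.5013, 0.2694, 0.2556]
eef_rot: [-3.136, -0.006, -0.001]
ft_force: [-0.2, 7.1, 0.7]
opening: 0.005
finger_force: 3.5
```

Request:
arm_command:
  rows:
    - [-1,[0,0.015,0],0]
    - [-1,[0,0.03,0],0]
    - [-1,[0,0.045,0],0]
    - [-1,[0,0.06,0],0]
    - [-1,[0,0.07,0],0]
    - [-1,[0,0.08,0],0]
    - [-1,[0,0.085,0],0]
    - [-1,[0,0.09,0],0]

```text
t: 12.5
ee_pos: [0.5012, 0.251, 0.2556]
eef_rot: [-3.137, -0.005, -0.0]
ft_force: [-1.6, 6.7, -1.0]
opening: 0.005
finger_force: 3.2
```

```bash
python3 - <<'E'
from h import *
im=r.get_image("top");s=r.get_image("side")
c=np.zeros((600,792,3),np.uint8)
c[:300,:600]=cv2.resize(im["color"][225:265,310:390,::-1],(600,300),interpolation=3)
c[300:600,:400]=cv2.resize(s["color"][215:290,270:370,::-1],(400,300),interpolation=3)
cv2.imwrite("pics/m2.png",c)
print(r.state()["ee_pos"],r.state()["ft_force"])
E
```

```text
[0.50121256 0.25068002 0.25557974] [-0.01745394  5.32398449  0.48938523]
```

View pics/m2.png

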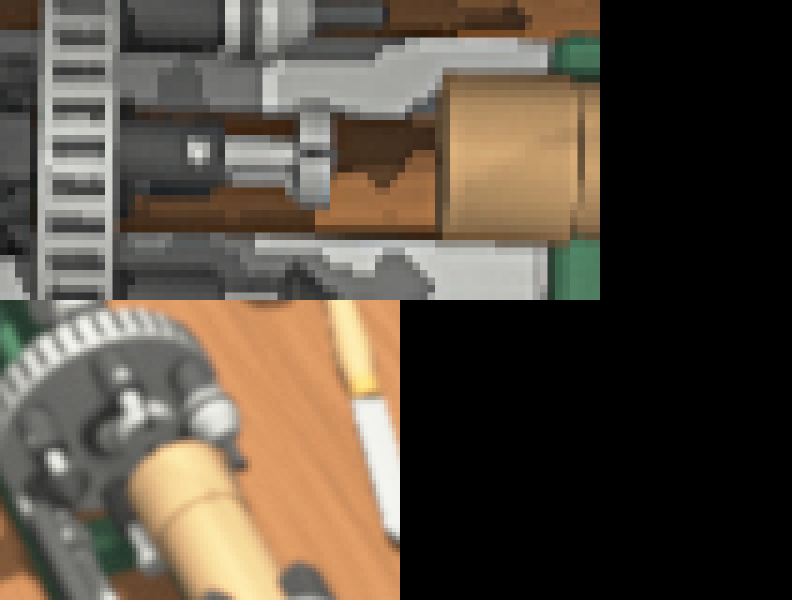

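Bit aligned with the blank: head front at crop x 330, blank face at 440, so about 37 mm of travel remains. I'll do 22 mm more at moderate speed, then go slowly and watch the force.

Request:
arm_command:
  rows:
    - [-1,[0,0.015,0],0]
    - [-1,[0,0.03,0],0]
    - [-1,[0,0.045,0],0]
    - [-1,[0,0.06,0],0]
    - [-1,[0,0.075,0],0]
    - [-1,[0,0.09,0],0]
    - [-1,[0,0.1,0],0]
    - [-1,[0,0.11,0],0]

```text
t: 13.27
ee_pos: [0.5011, 0.2291, 0.2556]
eef_rot: [-3.137, -0.006, 0.001]
ft_force: [-0.7, 6.7, 0.6]
opening: 0.005
finger_force: 3.3
```

Request:
arm_command:
  rows:
    - [-1,[0,0.005,0],0]
    - [-1,[0,0.01,0],0]
    - [-1,[0,0.015,0],0]
    - [-1,[0,0.02,0],0]
    - [-1,[0,0.025,0],0]

```text
t: 13.68
ee_pos: [0.501, 0.2242, 0.2556]
eef_rot: [-3.137, -0.006, 0.001]
ft_force: [-1.2, 6.5, 0.9]
opening: 0.006
finger_force: 3.2
```

Request:
arm_command:
  rows:
    - [-1,[0,0.003,0],0]
    - [-1,[0,0.006,0],0]
    - [-1,[0,0.009,0],0]
    - [-1,[0,0.012,0],0]

```text
t: 14.02
ee_pos: [0.501, 0.2218, 0.2556]
eef_rot: [-3.137, -0.006, 0.001]
ft_force: [-0.9, 6.0, -0.4]
opening: 0.003
finger_force: 3.1
```

Request:
arm_command:
  rows:
    - [-1,[0,0.003,0],0]
    - [-1,[0,0.006,0],0]
    - [-1,[0,0.009,0],0]
    - [-1,[0,0.012,0],0]

```text
t: 14.35
ee_pos: [0.501, 0.2194, 0.2556]
eef_rot: [-3.137, -0.006, 0.001]
ft_force: [-0.4, 5.7, 0.5]
opening: 0.006
finger_force: 3.1
```

Request:
arm_command:
  rows:
    - [-1,[0,0.0025,0],0]
    - [-1,[0,0.005,0],0]
    - [-1,[0,0.0075,0],0]

```text
t: 14.6
ee_pos: [0.501, 0.2179, 0.2556]
eef_rot: [-3.137, -0.006, 0.001]
ft_force: [-0.1, 5.1, 0.2]
opening: 0.008
finger_force: 3.1
```

Request:
arm_command:
  rows:
    - [-1,[0,0.0025,0],0]
    - [-1,[0,0.005,0],0]
    - [-1,[0,0.0075,0],0]

```text
t: 14.85
ee_pos: [0.501, 0.2164, 0.2556]
eef_rot: [-3.137, -0.006, 0.001]
ft_force: [-0.8, 5.5, 1.0]
opening: 0.007
finger_force: 3.1
```

Request:
arm_command:
  rows:
    - [-1,[0,0.0025,0],0]
    - [-1,[0,0.005,0],0]
    - [-1,[0,0.0075,0],0]

```text
t: 15.1
ee_pos: [0.501, 0.2149, 0.2556]
eef_rot: [-3.137, -0.006, 0.001]
ft_force: [-1.0, 6.2, 0.8]
opening: 0.007
finger_force: 3.1
```

Request:
arm_command:
  rows:
    - [-1,[0,0.002,0],0]
    - [-1,[0,0.004,0],0]
    - [-1,[0,0.006,0],0]

```text
t: 15.35
ee_pos: [0.501, 0.2137, 0.2556]
eef_rot: [-3.137, -0.006, 0.001]
ft_force: [-0.5, 6.3, 1.1]
opening: 0.003
finger_force: 3.1
```

Request:
arm_command:
  rows:
    - [-1,[0,0.002,0],0]
    - [-1,[0,0.004,0],0]
    - [-1,[0,0.006,0],0]

```text
t: 15.6
ee_pos: [0.501, 0.2132, 0.2556]
eef_rot: [-3.135, -0.007, 0.001]
ft_force: [-0.8, 8.3, 0.2]
opening: 0.01
finger_force: 4.3
```

Request:
arm_command:
  rows:
    - [-1,[0,0.002,0],0]
    - [-1,[0,0.002,0],0]

```text
t: 15.77
ee_pos: [0.501, 0.2132, 0.2556]
eef_rot: [-3.134, -0.007, 0.001]
ft_force: [-0.1, 7.4, -0.3]
opening: 0.006
finger_force: 4.4
```

The point has stopped against the blank: TCP y holds at 0.2132 while the force rises, where I predicted about 0.214. Backing away.

Request:
arm_command:
  rows:
    - [-1,[0,-0.01,0],0]
    - [-1,[0,-0.04,0],0]
    - [-1,[0,-0.12,0],0]
    - [-1,[0,-0.22,0],0]
    - [-1,[0,-0.22,0],0]
    - [-1,[0,-0.22,-0.2],0]
    - [-1,[0,-0.22,-0.4],0]
    - [-1,[0,-0.22,-0.6],0]

```text
t: 16.43
ee_pos: [0.5009, 0.2526, 0.3751]
eef_rot: [3.139, 0.001, -0.006]
ft_force: [1.6, 0.9, 0.8]
opening: 0.002
finger_force: 0.0
```

Request:
arm_command:
  rows:
    - [-1,[0,-0.4,-0.1],0]
    - [-1,[0,-0.4,-0.1],0]
    - [-1,[0,-0.4,-0.1],0]
    - [-1,[0,-0.4,-0.1],0]
    - [-1,[0,-0.4,-0.1],0]
    - [-1,[0,-0.4,-0.1],0]

```text
t: 16.93
ee_pos: [0.5016, 0.3323, 0.3949]
eef_rot: [3.14, -0.001, -0.001]
ft_force: [-0.1, 0.2, -1.1]
opening: 0.003
finger_force: 0.0
```

```bash
python3 - <<'E'
from h import *
im=r.get_image("top");print(r.state()["ee_pos"],r.state()["ft_force"])
g=im["color"][:,:,::1].astype(int)
# bit head row band: print colours along the row around the point
for v in (243,245,247): print(v,[tuple(g[v,u]) for u in range(340,376,2)])
E
```

```text
[0.50157544 0.33215955 0.39513367] [-0.28628785 -0.44506899  0.59090636]
243 [(np.int64(79), np.int64(78), np.int64(78)), (np.int64(77), np.int64(78), np.int64(77)), (np.int64(79), np.int64(79), np.int64(78)), (np.int64(78), np.int64(77), np.int64(76)), (np.int64(66), np.int64(66), np.int64(67)), (np.int64(94), np.int64(96), np.int64(94)), (np.int64(72), np.int64(73), np.int64(76)), (np.int64(92), np.int64(85), np.int64(78)), (np.int64(84), np.int64(77), np.int64(71)), (np.int64(91), np.int64(83), np.int64(78)), (np.int64(70), np.int64(55), np.int64(44)), (np.int64(59), np.int64(49), np.int64(41)), (np.int64(192), np.int64(193), np.int64(189)), (np.int64(186), np.int64(188), np.int64(184)), (np.int64(52), np.int64(42), np.int64(35)), (np.int64(213), np.int64(169), np.int64(118)), (np.int64(202), np.int64(162), np.int64(111)), (np.int64(200), np.int64(158), np.int64(110))]
245 [(np.int64(84), np.int64(86), np.int64(84)), (np.int64(87), np.int64(87), np.int64(85)), (np.int64(88), np.int64(86), np.int64(85)), (np.int64(85), np.int64(86), np.int64(85)), (np.int64(133), np.int64(135), np.
[... 741 characters left out ...]
4(75)), (np.int64(78), np.int64(78), np.int64(77)), (np.int64(72), np.int64(72), np.int64(71)), (np.int64(106), np.int64(108), np.int64(104)), (np.int64(77), np.int64(77), np.int64(76)), (np.int64(125), np.int64(125), np.int64(123)), (np.int64(124), np.int64(125), np.int64(122)), (np.int64(123), np.int64(124), np.int64(121)), (np.int64(130), np.int64(131), np.int64(128)), (np.int64(112), np.int64(112), np.int64(109)), (np.int64(175), np.int64(178), np.int64(172)), (np.int64(185), np.int64(187), np.int64(184)), (np.int64(46), np.int64(38), np.int64(30)), (np.int64(215), np.int64(172), np.int64(118)), (np.int64(206), np.int64(164), np.int64(115)), (np.int64(204), np.int64(161), np.int64(112))]
```

The bit head ends about 2 px short of the blank face, which matches the length of its point. The robot is clear, so I'm handing in.

```bash
python3 -c "
from bench import r
print(r.close_job())"
```

```text
the job is handed in; nothing more can be done
None
```

The big Forstner bit is clicked in at the top of the turret, its point rests against the middle of the blank's face, and the arm is clear; the job is handed in, but no verdict came back.

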